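# Tip the dryer balls out of the pail

### The job

Carry the metal pail by its bail, balls inside, to the middle of the wooden step beside the tray, stand it there with its bottom lip pointing away from the tray, and let go. Then take it by the bottom lip, tip it right over so that both balls roll out into the tray, and stand the empty pail back upright in the middle of the step, lip as before. Leave the tub, candles and screwdriver where they are.

Things in the scene. Friction and masses are not known exactly. Their poses are not given: they have to be found in the camera images.
- pail: Round bright-metal pail, 115 mm high, about 0.35 kg with bail and lip; outer radius 64 mm at the foot, 82 mm at the mouth, wall 4 mm, floor 5 mm thick. Origin: centre of its underside; z up its axis. The bail's ears are at +x and -x, the lip of the bottom rim at -y. It holds both balls at the start.
- bail (a joint): Angle of the wire bail about the pail's x axis through the ears, 105 mm above the pail's underside; 0 = straight up, positive leans towards the pail's -y (the lip side); travel +-1.2 rad. Stiff pivots (0.03 N m): it stays where it is left, even when the pail is tipped. Held by a leaning bail the pail still hangs about level (within 0.2 rad), with its axis off to one side of the grip.
- bail_grip (a point): Middle of the bail's round wooden grip, 16 mm thick, 80 mm long along the pail's x, 75 mm from the pivot axis (180 mm above the pail's underside when the bail is upright). Its z points away from the pivot axis.
- lip: Upturned lip of the bottom rim, a flat metal plate fixed to the pail, 60 mm wide (along x), 5 mm thick (y), 65 mm long (z). Origin: its root, at y -83, z 3 mm in the pail's frame. Its z axis runs up the plate, leaning 45 degrees outwards from the pail's axis, away from the wall; its y axis is normal to the plate, towards the pail. Between root and wall lies 19 mm of flat tongue. Strong enough to lift and turn the pail by.
- lip_grip (a point): Point in the middle of the lip plate's thickness and width, 48 mm up from its root, 17 mm below its top edge; axes as lip. A good place to pinch, along the plate's slope.
- ball1: Knobbly white plastic dryer ball, 58 mm across, rolls freely, 50 g, loose in the pail. Origin: its centre.
- ball2: The other dryer ball, the same.
- step_top (a point): Middle of the top face of the fixed wooden step, 60 mm above the table, 160 mm (x) by 150 mm (y). Its y axis points to the tray, which adjoins the step; z up.
- tray_floor (a point): Middle of the floor of the fixed open wooden tray, outside 230 mm (x) by 220 mm (y), walls 6 mm thick and 60 mm high (their tops level with the step's). Its centre is 186 mm from the step's along the step's y. Axes as step_top.
- tub: Bystander: metal tub without bail or lip, 100 mm across, 90 mm high. Origin: centre of its underside.
- candle_tall: Bystander: cream pillar candle, 68 mm across, 130 mm high. Origin: centre of its underside.
- candle_short: Bystander: the same, 85 mm high.
- screwdriver: Bystander: screwdriver 200 mm long, lying on the table beyond the tray. Its length lies along its x.
Things that resemble listed ones, but are neither listed nor needed, are in the scene too. What is shaped like the ball1 but red or turquoise is not meant.

How it is judged:
On the way, in this order (a step that is already met when the one before it is completed fails the run):
1. the pail hangs from the bail held in the fingers, its underside more than 30 mm above the table, both balls inside (height (world z) of pail above 0.03 m and contact force between the fingers and bail above 0.5 N and x of ball1 in the frame of pail between -0.075 and 0.075 m and y of ball1 in the frame of pail between -0.075 and 0.075 m and z of ball1 in the frame of pail between 0 and 0.11 m and x of ball2 in the frame of pail between -0.075 and 0.075 m and y of ball2 in the frame of pail between -0.075 and 0.075 m and z of ball2 in the frame of pail between 0 and 0.11 m), for 0.2 s.
2. the pail stands on the step, lip away from the tray, balls still inside, and has been let go (x of pail in the frame of step_top between -0.03 and 0.03 m and y of pail in the frame of step_top between -0.03 and 0.03 m and z of pail in the frame of step_top between -0.006 and 0.006 m and angle between pail's own z axis and vertical below 0.06 rad and angle between the y axis of pail and the y axis of step_top, either way round below 0.35 rad and y of lip_grip in the frame of step_top below -0.06 m and x of ball1 in the frame of pail between -0.075 and 0.075 m and y of ball1 in the frame of pail between -0.075 and 0.075 m and z of ball1 in the frame of pail between 0 and 0.11 m and x of ball2 in the frame of pail between -0.075 and 0.075 m and y of ball2 in the frame of pail between -0.075 and 0.075 m and z of ball2 in the frame of pail between 0 and 0.11 m and contact force between the fingers and pail below 0.2 N), for 0.2 s.
3. the pail is tipped by more than 70 degrees, held by its bottom lip (angle between pail's own z axis and vertical above 1.22 rad and contact force between the fingers and lip above 0.5 N), for 0.2 s.
At the end, for the whole second after the job is handed in: Both balls rest in the tray (under 0.1 m/s, centres within its walls and 50 mm of its floor). The pail stands released and still on the step, upright within 0.06 rad, within 30 mm of its middle along both step axes, lip away from the tray within 0.35 rad (x of pail in the frame of step_top between -0.03 and 0.03 m and y of pail in the frame of step_top between -0.03 and 0.03 m and z of pail in the frame of step_top between -0.006 and 0.006 m and angle between pail's own z axis and vertical below 0.06 rad and angle between the y axis of pail and the y axis of step_top, either way round below 0.35 rad and y of lip_grip in the frame of step_top below -0.06 m and x of ball1 in the frame of tray_floor between -0.11 and 0.11 m and y of ball1 in the frame of tray_floor between -0.105 and 0.105 m and z of ball1 in the frame of tray_floor between 0 and 0.05 m and linear speed of each of ball1, ball2 below 0.1 m/s and x of ball2 in the frame of tray_floor between -0.11 and 0.11 m and y of ball2 in the frame of tray_floor between -0.105 and 0.105 m and z of ball2 in the frame of tray_floor between 0 and 0.05 m and contact force between the fingers and pail below 0.2 N and linear speed of pail below 0.03 m/s); the robot touches nothing.
It fails at once if the tub, a candle or the screwdriver is moved more than 30 mm (distance of any of tub, candle_tall, candle_short, screwdriver from where it was at the start of the episode above 0.03 m).
It also fails if it takes over 72 s, if anything falls off the work surface, if the arm or the gripper's body presses on something with over 40 N, if the wrist force passes 120 N, or if a joint passes its speed limit or range.

### The arm

A 6-joint arm with a two-finger parallel gripper is mounted at the origin on the work surface. World frame = base frame: x ahead of the robot, y to its left, z up, the work surface at z = 0. Lengths are in m, angles in rad, forces in N, time in s.
With the tool pointing down it reaches from about 0.375 to 0.75 m from the base axis. Payload 9 kg.
Tool frame: the origin (TCP) lies on the centre line of the jaws, within the pads' length; the fingertips stand ahead of it and the grasp point (between the pads) lies 6 mm ahead of it (tips_ahead is the z of the fingertips in the tool frame, in m); z points along the fingers, x is the direction in which the jaws open and shut, and the axes are right-handed (so a half turn about z gives the same grasp; the last joint's range is limited). The gripper opens to 85 mm and grips with 20 to 120 N. Pads are 22 mm wide; open, the fingers measure 114 mm over their backs; the gripper's body (76 mm by 85 mm) begins 54 mm behind the grasp point. The pads swing forward as they close: fully open they stand 13 mm farther back than shut.
Start: joints at [1.093, 0.104, 0.097, 1.564, 0, 1.353], TCP at [0.154, 0.58, 0.256] pointing down, gripper open.
Joint ranges: [-2.99, 2.99], [-0.84, 1.86], [-1.1, 1.16], [-1.84, 2.11], [-1.51, 1.56], [-3.14, 3.14]. Speed limits (rad/s): [2.22, 2.22, 2.57, 3.14, 3.14, 3.14].

### API

Orientations are given as a rotation vector (axis times angle).
In Python, from rig import * gives the robot as it stands.
- The arm moves only by the tool play_rows, never from a script. Its argument "rows" is text: rows parted by semicolons, each of 4 numbers parted by spaces: the shift along the tool's x, y, z in mm, then the turn about the tool's z in degrees. In form: dx dy dz twist; .... A call has 1 to 8 rows; each row shifts and turns the pose as measured when the row begins, along the tool's axes as they then stand; what a row does not reach is not made up. A row lasts 1/10 s, in which the tool goes at most 50 mm and 8.59 degrees, less where a joint would pass 70% of its speed; a pose out of reach is approached as far as the arm can. A call with a gripper value outside its range is refused whole. "fingers" is the closure, from 0 (fully open) to 1 (shut), set as the call begins (left out, the last holds). The fingers move at their own pace and stop on an object; the grip force is fixed at half the most. Time passes only in rows, so rows that do not move let the fingers close. It gives the time, the measured TCP pose, the force and the opening at its end, in the units of the state.
- get_state(): the state, without advancing time (a new reading comes with each control period).
- grab_frame(name): name is "side" or "top" or "wrist"; returns the picture (400x640x3 uint8, red, green, blue); there is no depth.
- calibration(name): a dict with "vertical_fov" (degrees; the focal length in pixels is half the picture's height over the tangent of half this angle, whatever the lens; pixels are square), "cx", "cy" (the principal point, pixels), "dist_coeffs" ([k1, k2, p1, p2, k3] as OpenCV has them; the pictures are not rectified), "position" and "orientation" of the camera in the world. Camera axes: x right, y down, z forward; pixel columns grow to the right and rows downward; lengths in m; the calibration is good to about 2 mm. A picture is of the moment at which its call begins: read the wrist's pose just before it. calibration takes no time and is no camera call; for the wrist camera it gives the pose at the moment of the call.
- hand_in(): hands the job in, once; it reports no verdict.
Trained networks look in the newest picture that a camera, given by its name, has taken for a name from the list of things; names that differ only in an ending like _2 or _b are one class to them, and where a whole thing is asked for, a point or a joint stands for the part that bears it (a point fixed in the world has none). Each returns a list of dicts, best first, with "score" (0 to 1); they miss things now and then, are a little off and sometimes report something else, mostly with a low value. They report only what shows in the picture. A call takes as long as a camera call. They do not tell look-alikes from the thing itself.
- find_in(camera, target): "location" ([row, column] in pixels, amid what is visible of it).
- silhouettes(camera, target): "pixels" (400x640 bool, what is visible of it) and "location" ([row, column] in pixels, amid what is visible of it).
- pinpoint(camera, target): "location" ([row, column] in pixels: a listed point, or the origin of a listed thing).
The state is a dict: "clock": time; "joint_positions": joint angles; "dq": joint speeds; "tau": joint torques, N m; "position": TCP position; "tool_rot": TCP orientation; "wrist_force": force on the tool from outside, world axes, zero at the start; "torque": the same for the moment, N m; "gripper_width": finger opening in m.
Only numpy, scipy, OpenCV 4.12 (cv2) and the standard library are available. Lean on these libraries where they do the work, as an engineer would, in place of code of your own. Each camera call takes 0.05 s, during which the arm holds its last target. There are 200 camera calls.

## Working session

There is one attempt and no reset: what is moved stays moved. The work goes in short steps, Python scripts to look and compute and a tool call to move; the robot and the scene stay as the last step left them, time stands still between calls to the robot, and variables do not carry over. Pictures are saved under pics/ and viewed, about 8 in all and at most 12, crops included, and the job is handed in when it is done.

Besides the shell and the picture viewer there is one more tool, called after "Request:" as name(argument=value, ...) on one line, values as JSON. play_rows: Moves the arm, as the interface text tells. Its arguments: {"type":"object","properties":{"rows":{"type":"string"},"fingers":{"type":"number"}},"required":["rows"]}

```bash
ls; mkdir -p pics; cat > h.py <<'E'
from rig import *
import numpy as np, cv2
from scipy.spatial.transform import Rotation as R
def K(c):
    f=200/np.tan(np.radians(c["vertical_fov"])/2); return np.array([[f,0,c["cx"]],[0,f,c["cy"]],[0,0,1]])
def ray(n,rc,c=None):
    c=c or calibration(n)
    u=cv2.undistortPoints(np.array([[[rc[1],rc[0]]]],float),K(c),np.array(c["dist_coeffs"]))[0,0]
    o=np.array(c["orientation"]); Rm=R.from_rotvec(o).as_matrix() if o.shape==(3,) else o
    d=Rm@np.array([u[0],u[1],1]); return np.array(c["position"]),d/np.linalg.norm(d)
def atz(n,rc,z,c=None):
    p,d=ray(n,rc,c); return p+d*(z-p[2])/d[2]
def tri(l):
    A=0;b=0
    for p,d in l:
        M=np.eye(3)-np.outer(d,d);A=A+M;b=b+M@p
    return np.linalg.solve(A,b)
def proj(n,X,c=None):
    c=c or calibration(n); Rm=R.from_rotvec(c["orientation"])
    r=Rm.inv(); t=-r.apply(c["position"])
    q,_=cv2.projectPoints(np.array(X,float).reshape(-1,1,3),r.as_rotvec(),t,K(c),np.array(c["dist_coeffs"])); return q[:,0,::-1]
def snap(n,f):
    im=grab_frame(n); cv2.imwrite("pics/"+f+".png",im[:,:,::-1]); return im
E
python3 - <<'E'
from h import *
for n in("side","top"):
    c=calibration(n); print(n,c)
    snap(n,n+"0")
    for t in("pail","bail_grip","lip_grip","lip","step_top","tray_floor","ball1","tub","candle_tall","candle_short","screwdriver"):
        print(n,t,[(np.round(d["location"]).astype(int).tolist(),round(d["score"],2)) for d in pinpoint(n,t)][:4])
print(get_state())
a=cv2.imread("pics/side0.png");b=cv2.imread("pics/top0.png")
cv2.imwrite("pics/both.png",cv2.resize(np.vstack([a,b]),(480,600)))
E
```

```text
pics
side {'vertical_fov': 48.3670694573844, 'cx': 317.25383188612216, 'cy': 200.20701667715795, 'dist_coeffs': array([-0.06976284,  0.        ,  0.        ,  0.        ,  0.        ]), 'position': array([ 0.41435907, -0.9716437 ,  1.06888692]), 'orientation': array([-2.34893803,  0.13612552, -0.05718097])}
side pail [([311, 294], 0.91), ([142, 302], 0.61)]
side bail_grip [([268, 292], 0.64)]
side lip_grip [([341, 299], 0.57)]
side lip [([333, 296], 0.77), ([312, 297], 0.45)]
side step_top [([206, 299], 0.76)]
side tray_floor [([182, 288], 0.83)]
side ball1 [([255, 266], 0.89), ([299, 306], 0.84), ([301, 243], 0.71), ([303, 286], 0.64)]
side tub [([295, 365], 0.68), ([303, 285], 0.32)]
side candle_tall [([250, 388], 0.97)]
side candle_short [([219, 379], 0.65)]
side screwdriver [([140, 301], 0.71)]
top {'vertical_fov': 56.56327683467854, 'cx': 321.6318477524643, 'cy': 194.68278879233367, 'dist_coeffs': array([0.01615755, 0.        , 0.        , 0.        , 0.        ]), 'position': array([ 0.42118182, -0.02377063,  1.14203809]), 'orientation': array([-2.14671893,  2.16593772, -0.0874
[... 521 characters left out ...]
op screwdriver [([210, 192], 0.69)]
{'clock': 1.2, 'joint_positions': array([ 1.09332689e+00,  1.04127991e-01,  9.73237203e-02,  1.56389512e+00,
       -2.54994537e-06,  1.35309833e+00]), 'dq': array([ 0.00137215,  0.00050109, -0.00039988, -0.00084493, -0.0001944 ,
        0.00202512]), 'tau': array([ 5.81077948e-04, -5.56754601e+01,  5.03769672e+01,  1.11798818e-03,
       -1.91795202e-04, -8.07473384e-06]), 'position': array([0.15412384, 0.57990604, 0.25632735]), 'tool_rot': array([-2.49042179e+00, -1.91498303e+00, -1.39598159e-04]), 'wrist_force': array([-0.30322976,  0.08374931, -0.16856033]), 'torque': array([-0.00901899, -0.02199931, -0.00549476]), 'gripper_width': 0.08550218792253778}
```

View pics/both.png

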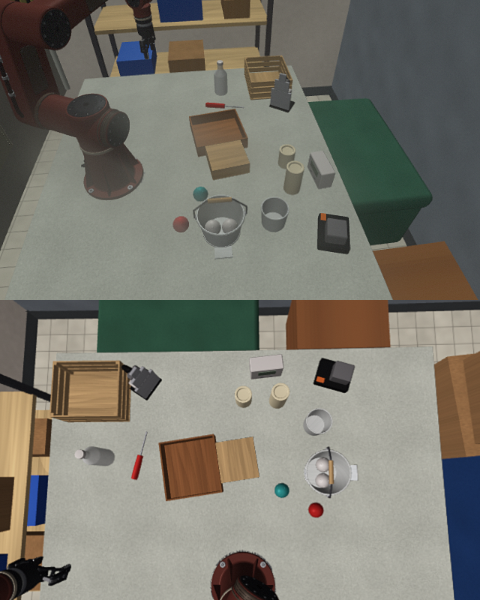

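```bash
python3 - <<'E'
from h import *
def r(x): return np.round(x,3).tolist()
print("pail tri",r(tri([ray("side",(311,294)),ray("top",(232,426))])), r(atz("side",(311,294),0)),r(atz("top",(232,426),0)))
print("grip tri",r(tri([ray("side",(268,292)),ray("top",(230,441))])))
print("lipgrip",r(tri([ray("side",(341,299)),ray("top",(232,470))])))
for n,p in(("side",(206,299)),("top",(214,315))): print("step",r(atz(n,p,.06)))
for n,p in(("side",(182,288)),("top",(225,258))): print("tray",r(atz(n,p,.006)))
b=cv2.imread("pics/top0.png");a=cv2.imread("pics/side0.png")
cv2.imwrite("pics/topz.png",cv2.resize(b[110:310,160:520],(720,400)))
cv2.imwrite("pics/z.png",np.vstack([cv2.resize(b[150:300,220:490],(540,300)),cv2.resize(a[160:360,130:490],(540,300))]))
E
```

```text
pail tri [0.425, -0.315, -0.01] [0.426, -0.321, 0.0] [0.424, -0.313, 0.0]
grip tri [0.429, -0.307, 0.176]
lipgrip [0.427, -0.431, 0.037]
step [0.472, 0.019, 0.06]
step [0.479, 0.021, 0.06]
tray [0.446, 0.195, 0.006]
tray [0.45, 0.198, 0.006]
```

View pics/z.png

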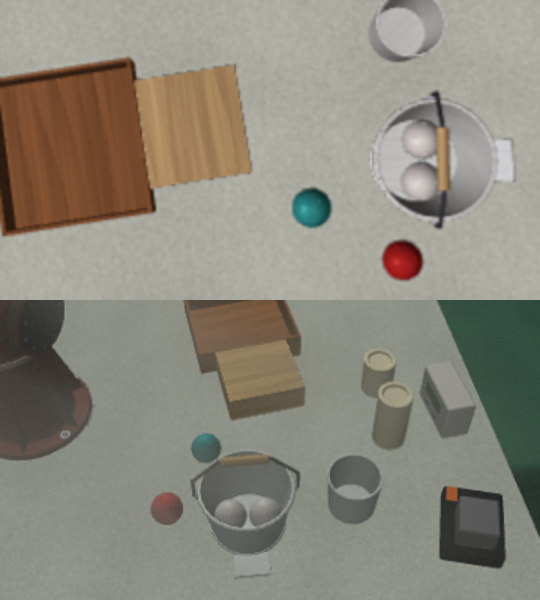

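Only the large pail on the right has a bail, a lip (pointing right, world −y) and two white balls in it. It is at top ≈(232,426), side ≈(311,294), and the crop confirms it. The tub at top (168,418) has neither bail nor lip, and the loose balls are red and turquoise. Next I'll refine the step, pail and bail poses.

```bash
cat >> h.py <<'E'
def plan(target,yaw=None):
    s=get_state(); M=R.from_rotvec(s["tool_rot"]).as_matrix(); d=M.T@(np.array(target)-s["position"])*1000
    y=np.arctan2(M[1,0],M[0,0])
    out="shift mm %s |d|=%.0f  yaw_now %.1f tilt %.2f"%(np.round(d,1),np.linalg.norm(d),np.degrees(y),np.degrees(np.arccos(-M[2,2])))
    if yaw is not None: out+="  twist %.1f"%(((np.degrees(y)-yaw+90)%180)-90)
    print(out)
E
python3 - <<'E'
from h import *
r=lambda x:np.round(x,3).tolist()
from scipy.optimize import least_squares
# refine corners with local corner detector on top picture
g=cv2.cvtColor(cv2.imread("pics/top0.png"),cv2.COLOR_BGR2GRAY)
for nm,p in dict(sA=(338,182.5),sB=(345.5,236),tA=(285,179),tB=(297,255)).items():
    q=cv2.cornerSubPix(g,np.array([[p]],np.float32),(4,4),(-1,-1),(3,50,.01))[0,0]
    print(nm,np.round(q,1),r(atz("top",q[::-1],.06)), r(atz("top",p[::-1],.06)))
# pail rim: ellipse extents from silhouette; compare with model
for n in("top","side"):
    grab_frame(n)
    for t in("pail","bail_grip"):
        d=silhouettes(n,t)[0]; m=d["pixels"]; rr,cc=np.where(m)
        print(n,t,round(d["score"],2),d["location"],rr.min(),rr.max(),cc.min(),cc.max())
    for k in range(2):
        for t in("pail","bail_grip","lip_grip"):
            print(n,t,[(np.round(d["location"],1).tolist(),round(d["score"],2)) for d in pinpoint(n,t)][:1])
X=np.array([[.425,-.315,0],[.425-.082,-.315,.115],[.425+.082,-.315,.115],[.425,-.315+.082,.115],[.425,-.315-.082,.115],[.425,-.315,.18]])
print(r(proj("top",X)));print(r(proj("side",X)))
s=get_state();print({k:s[k] for k in s if 'tip' in k}, [k for k in dir() if 'tip' in k.lower()])
import rig;print([k for k in dir(rig) if not k.startswith('_')], getattr(rig,'tips_ahead',None))
E
```

```text
sA [337.9 181.6] [0.573, -0.047, 0.06] [0.571, -0.047, 0.06]
sB [345.1 236.5] [0.413, -0.065, 0.06] [0.414, -0.067, 0.06]
tA [285.5 178.9] [0.583, 0.108, 0.06] [0.583, 0.109, 0.06]
tB [297.5 255.4] [0.36, 0.072, 0.06] [0.361, 0.074, 0.06]
top pail 0.84 [230.4, 442.3] 197 262 404 477
top bail_grip 0.6 [227.8, 437.5] 196 263 436 444
top pail [([229.0, 426.6], 0.64)]
top bail_grip [([226.0, 439.5], 0.77)]
top lip_grip [([229.6, 470.5], 0.46)]
top pail [([229.0, 426.6], 0.64)]
top bail_grip [([226.0, 439.5], 0.77)]
top lip_grip [([229.6, 470.5], 0.46)]
side pail 0.91 [290.1, 296.1] 260 345 259 328
side bail_grip 0.84 [269.1, 292.1] 263 288 257 328
side pail [([310.0, 296.6], 0.85)]
side bail_grip [([269.1, 291.6], 0.89)]
side lip_grip [([336.2, 299.4], 0.79)]
side pail [([310.0, 296.6], 0.85)]
side bail_grip [([269.1, 291.6], 0.89)]
side lip_grip [([336.2, 299.4], 0.79)]
[[231.783, 426.683], [262.087, 438.803], [201.584, 436.314], [231.776, 407.234], [231.365, 468.024], [231.423, 444.829]]
[[309.044, 293.294], [288.095, 259.43], [282.011, 323.377], [259.686, 289.24], [313.038, 294.134], [269.885, 290.467]]
{} ['tips_ahead']
['Unreachable', 'calibration', 'find_in', 'get_state', 'grab_frame', 'hand_in', 'pinpoint', 'silhouettes', 'tips_ahead'] 0.025
```

Request:
play_rows(rows="-12 43 0 0; -14 47 0 0; -14 47 0 0; -14 47 0 0; -14 47 0 0; -14 47 0 0; -14 47 0 0; -8 15 0 0", fingers=0)

```text
clock: 2.9
position: [0.4626, 0.3888, 0.2561]
tool_rot: [-2.482, -1.924, -0.004]
wrist_force: [-0.8, 0.6, -0.6]
gripper_width: 0.0854
```

Request:
play_rows(rows="-43 17 0 0; -43 17 0 0; -43 17 0 0; -43 17 0 0; -43 17 0 0; -43 17 0 0; -43 17 0 0; -43 17 0 0")

```text
clock: 3.7
position: [0.5107, 0.0098, 0.2542]
tool_rot: [2.48, 1.928, 0.005]
wrist_force: [0.7, 0.2, -0.5]
gripper_width: 0.0854
```

Request:
play_rows(rows="-46 0 0 0; -46 0 0 0; -46 0 0 0; -46 0 0 0; -46 0 0 0; -40 0 0 -5; -10 0 0 -5; 0 0 0 -5")

```text
clock: 4.5
position: [0.4371, -0.2789, 0.2539]
tool_rot: [2.204, 2.232, 0.005]
wrist_force: [-0.2, 0.5, 0.3]
gripper_width: 0.0854
```

```bash
python3 - <<'E'
from h import *
plan([.430,-.307,.184],91)
snap("wrist","w1"); snap("top","t1")
print(pinpoint("wrist","bail_grip")[:2]); 
for d in pinpoint("wrist","bail_grip")[:2]: print(atz("wrist",d["location"],.18))
for d in pinpoint("wrist","pail")[:1]: print(d,atz("wrist",d["location"],.0))
for d in pinpoint("wrist","lip_grip")[:1]: print(d,atz("wrist",d["location"],.037))
print(get_state()["clock"])
E
```

```text
shift mm [-27.9  -7.9  69.9] |d|=76  yaw_now 90.7 tilt 0.33  twist -0.3
[{'location': [212.7, 274.5], 'score': 0.56}]
[ 0.43102842 -0.30536184  0.18      ]
{'location': [161.8, 288.6], 'score': 0.78} [ 0.43230556 -0.3130759   0.        ]
{'location': [163.0, 169.0], 'score': 0.79} [ 0.42815165 -0.43426935  0.037     ]
4.8
```

Request:
play_rows(rows="-26 -7 10 0; 0 0 20 0; 0 0 20 0; 0 0 20 0; 0 0 0 0")

```text
clock: 5.3
position: [0.4335, -0.3013, 0.1834]
tool_rot: [2.206, 2.225, 0.006]
wrist_force: [-0.1, -0.1, -0.6]
gripper_width: 0.0852
```

Request:
play_rows(rows="0 0 0 0; 0 0 0 0; 0 0 0 0; 0 0 0 0; 0 0 0 0; 0 0 0 0", fingers=1)

```text
clock: 5.9
position: [0.4351, -0.3015, 0.1878]
tool_rot: [2.203, 2.222, 0.005]
wrist_force: [-0.2, 0.7, -3.7]
gripper_width: 0.0139
```

Request:
play_rows(rows="0 0 -10 0; 0 0 -15 0; 0 0 -15 0; 0 0 -15 0; 0 0 -15 0; 0 0 -15 0; 0 0 -15 0; 0 0 -10 0")

```text
clock: 6.7
position: [0.433, -0.3, 0.3075]
tool_rot: [2.205, 2.222, 0.006]
wrist_force: [-0.9, 0.6, -6.2]
gripper_width: 0.0136
```

```bash
python3 - <<'E'
from h import *
a=snap("side","s2"); b=snap("top","t2")
print(get_state()["clock"],get_state()["gripper_width"])
for t in("pail","lip_grip","bail_grip"):
    l=[]
    for n in("side","top"):
        d=pinpoint(n,t)
        if d: l.append((n,d[0]["location"],round(d[0]["score"],2)))
    print(t,l, np.round(tri([ray(n,p) for n,p,_ in l]),3) if len(l)==2 else "")
cv2.imwrite("pics/c2.png",np.vstack([cv2.resize(a[150:350,180:480],(450,300)),cv2.resize(b[130:330,300:600],(450,300))])[:,:,::-1])
plan([.481,.025,.36],98.5)
E
```

```text
6.8 0.01407852493741493
pail [('side', [287.4, 293.2], 0.55), ('top', [233.2, 435.6], 0.68)] [ 0.425 -0.313  0.102]
lip_grip [('side', [312.6, 298.3], 0.92)] 
bail_grip [('side', [232.2, 287.2], 0.76), ('top', [227.8, 454.3], 0.64)] [ 0.428 -0.299  0.302]
shift mm [323.9  51.5 -56.4] |d|=333  yaw_now 90.5 tilt 0.49  twist -8.0
```

View pics/c2.png

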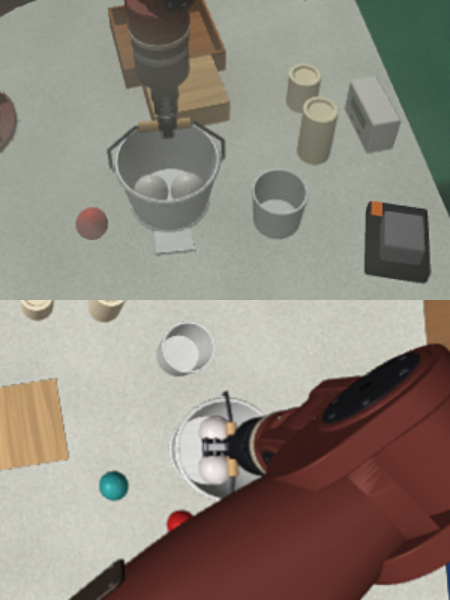

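Request:
play_rows(rows="8 1 0 0; 16 2 0 0; 24 3 0 0; 28 4 0 -1; 28 4 0 -1; 28 4 0 -1; 28 4 0 -1; 28 4 0 -1")

```text
clock: 7.9
position: [0.4508, -0.0986, 0.3014]
tool_rot: [2.111, 2.322, 0.008]
wrist_force: [0.9, -0.2, -4.4]
gripper_width: 0.0135
```

Request:
play_rows(rows="28 4 0 -1; 28 4 0 -1; 28 4 0 -1; 22 4 0 0; 14 3 0 0; 8 1 0 0; 4 0 0 0; 0 0 0 0")

```text
clock: 8.7
position: [0.4487, 0.0515, 0.3017]
tool_rot: [2.035, 2.39, 0.012]
wrist_force: [0.5, -0.3, -4.6]
gripper_width: 0.0138
```

```bash
python3 - <<'E'
from h import *
a=snap("side","s3"); b=snap("top","t3")
for t in("pail","lip_grip","bail_grip"):
    l=[]
    for n in("side","top"):
        d=pinpoint(n,t)
        if d: l.append((n,d[0]["location"],round(d[0]["score"],2)))
    print(t,l, np.round(tri([ray(n,p) for n,p,_ in l]),3) if len(l)==2 else "")
    for n,p,_ in l:
        if t!="bail_grip": print(n, np.round(atz(n,p,(.12 if t=="pail" else .157)),3))
plan([.484,.029,.27],98.5); print(get_state()["position"],get_state()["clock"])
E
```

```text
pail [('side', [187.7, 287.5], 0.94)] 
side [0.44  0.044 0.12 ]
lip_grip [('side', [208.2, 298.2], 0.58), ('top', [216.6, 347.4], 0.8)] [ 0.465 -0.069  0.141]
side [ 0.463 -0.084  0.157]
top [ 0.466 -0.069  0.157]
bail_grip [('side', [140.9, 287.4], 0.67)] 
shift mm [-26.9  30.8  31.8] |d|=52  yaw_now 99.1 tilt 0.46  twist 0.6
[0.44915426 0.0505601  0.30163488] 9.1
```

Request:
play_rows(rows="-8 9 0 0; -12 14 0 0; -8 10 0 0; 0 0 8 0; 0 0 12 0; 0 0 12 0; 0 0 8 0; 0 0 0 0")

```text
clock: 9.9
position: [0.4886, 0.0258, 0.2567]
tool_rot: [2.039, 2.388, 0.011]
wrist_force: [0.9, 0.1, -4.5]
gripper_width: 0.0135
```

```bash
python3 - <<'E'
from h import *
a=snap("side","s4"); b=snap("top","t4")
for t,z in(("pail",.066),("lip_grip",.103)):
    for n in("side","top"):
        d=pinpoint(n,t)
        if d: print(t,n,round(d[0]["score"],2),np.round(atz(n,d[0]["location"],z),3))
plan([.483,.025,.252],98.5); s=get_state();print(s["position"],s["wrist_force"],s["clock"])
cv2.imwrite("pics/c4.png",np.vstack([cv2.resize(a[50:250,180:480],(450,300)),cv2.resize(b[130:330,200:500],(450,300))])[:,:,::-1])
E
```

```text
pail side 0.63 [0.485 0.023 0.066]
lip_grip side 0.6 [ 0.496 -0.092  0.103]
lip_grip top 0.7 [ 0.495 -0.091  0.103]
shift mm [ 0.7 -6.7  7.1] |d|=10  yaw_now 99.0 tilt 0.52  twist 0.5
[0.48970161 0.02538383 0.25912017] [ 0.40289433 -0.30741492 -4.16984109] 10.2
```

View pics/c4.png

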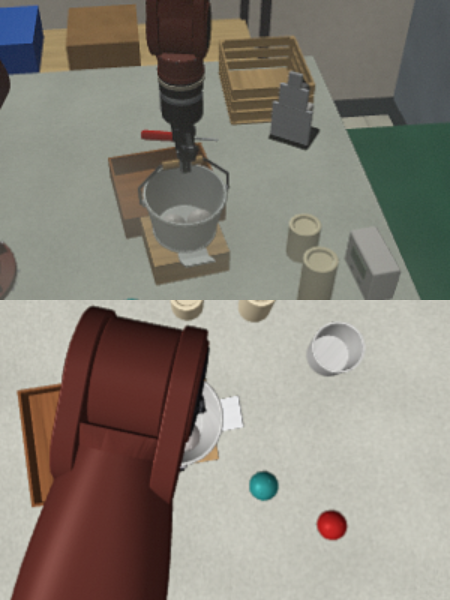

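Request:
play_rows(rows="-6 0 0 0; 0 0 3 0; 0 0 4 0; 0 0 4 0; 0 0 4 0")

```text
clock: 10.7
position: [0.4927, 0.0213, 0.2486]
tool_rot: [2.034, 2.385, 0.028]
wrist_force: [-3.4, 5.1, 7.9]
gripper_width: 0.0142
```

Request:
play_rows(rows="0 0 3 0; 0 0 3 0; 0 0 0 0")

```text
clock: 11.0
position: [0.4932, 0.022, 0.2493]
tool_rot: [2.029, 2.381, 0.034]
wrist_force: [-0.4, 0.3, -4.7]
gripper_width: 0.0142
```

```bash
python3 - <<'E'
from h import *
a=snap("side","s5"); b=snap("top","t5")
for t,z in(("pail",.06),("lip_grip",.097)):
    for n in("side","top"):
        d=pinpoint(n,t)
        if d: print(t,n,round(d[0]["score"],2),np.round(atz(n,d[0]["location"],z),3))
plan([.483,.025,.252],98.5); s=get_state();print(s["position"],s["wrist_force"],s["clock"])
cv2.imwrite("pics/c5.png",cv2.resize(a[100:220,220:400],(720,480))[:,:,::-1])
E
```

```text
lip_grip side 0.49 [ 0.501 -0.087  0.097]
shift mm [  4.6 -10.3  -3.4] |d|=12  yaw_now 99.1 tilt 1.53  twist 0.6
[0.49393101 0.02215205 0.24880739] [2.46322857 3.30805532 6.0768764 ] 11.3
```

View pics/c5.png

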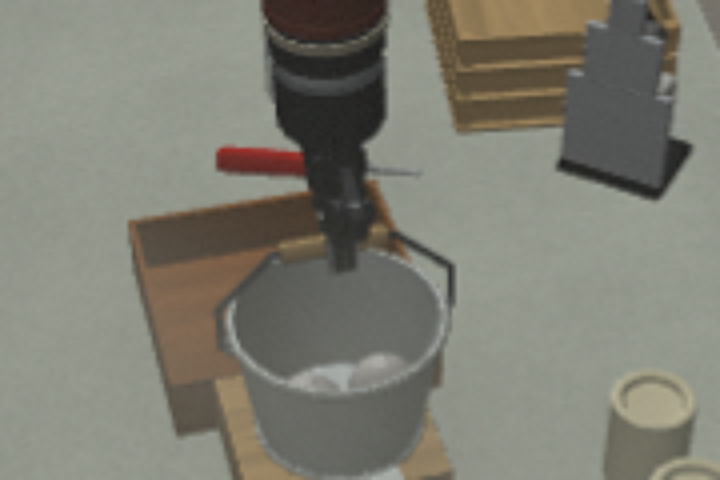

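Request:
play_rows(rows="0 0 0 0; 0 0 0 0; 0 0 0 0; 0 0 0 0; 0 0 0 0; 0 0 0 0", fingers=0.5)

```text
clock: 11.9
position: [0.4933, 0.0212, 0.2469]
tool_rot: [2.031, 2.381, 0.031]
wrist_force: [0.6, -0.9, -0.8]
gripper_width: 0.0427
```

Request:
play_rows(rows="0 0 -15 0; 0 0 -25 0; 0 0 -25 0; 0 0 0 0; 0 0 0 0; 0 0 0 0; 0 0 0 0", fingers=0)

```text
clock: 12.6
position: [0.4914, 0.0207, 0.3171]
tool_rot: [2.031, 2.381, 0.031]
wrist_force: [0.1, -0.4, -0.3]
gripper_width: 0.0855
```

```bash
python3 - <<'E'
from h import *
a=snap("side","s6"); b=snap("top","t6")
for t,z in(("pail",.06),("lip_grip",.097)):
    for n in("side","top"):
        d=pinpoint(n,t)
        if d: print(t,n,round(d[0]["score"],2),np.round(atz(n,d[0]["location"],z),3))
for n in("side","top"):
    d=silhouettes(n,"lip_grip")
    print(n,"lip",[(np.round(x["location"]),round(x["score"],2),x["pixels"].sum(),x["pixels"].any(1).nonzero()[0][[0,-1]],x["pixels"].any(0).nonzero()[0][[0,-1]]) for x in d[:1]])
l=[(n,pinpoint(n,"bail_grip")) for n in("side","top")];print([(n,p[:1]) for n,p in l])
plan([.50,-.10,.25],8.5); s=get_state();print(s["position"],s["wrist_force"],s["clock"])
cv2.imwrite("pics/c6.png",np.vstack([cv2.resize(a[100:250,200:425],(450,300)),cv2.resize(b[130:280,225:450],(450,300))])[:,:,::-1])
E
```

```text
pail side 0.6 [0.487 0.018 0.06 ]
lip_grip side 0.52 [ 0.508 -0.098  0.097]
lip_grip top 0.54 [ 0.513 -0.092  0.097]
side lip [(array([220., 314.]), 0.47, np.int64(150), array([217, 226]), array([302, 325]))]
top lip [(array([202., 352.]), 0.77, np.int64(345), array([190, 214]), array([344, 362]))]
[('side', [{'location': [159.6, 303.5], 'score': 0.75}]), ('top', [])]
shift mm [-120.7  -12.2   66.9] |d|=139  yaw_now 99.1 tilt 1.37  twist -89.4
[0.4915265  0.02064493 0.31755359] [ 0.07941726 -0.18462392 -0.81137866] 13.1
```

View pics/c6.png

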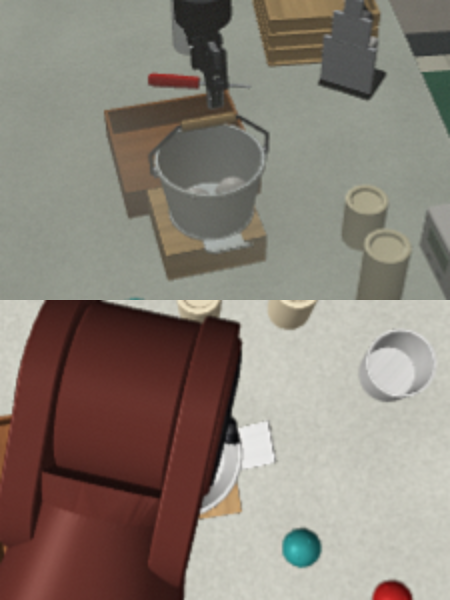

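Request:
play_rows(rows="-35 0 0 0; -45 0 0 0; -45 0 0 8; -45 0 0 8; 0 0 0 8; 0 0 0 8; 0 0 0 8; 0 0 0 8")

```text
clock: 13.9
position: [0.5127, -0.1552, 0.316]
tool_rot: [2.852, 1.311, 0.038]
wrist_force: [0.5, -0.1, 0.8]
gripper_width: 0.0854
```

Request:
play_rows(rows="0 0 0 8; 0 0 0 8; 0 0 0 8; 0 0 0 8; 0 0 0 8; 0 0 0 0")

```text
clock: 14.5
position: [0.5126, -0.1555, 0.3156]
tool_rot: [-3.128, -0.205, -0.036]
wrist_force: [-0.9, -0.3, 0.4]
gripper_width: 0.0853
```

```bash
cat > look.py <<'E'
from h import *
import sys
tag=sys.argv[1]
for n in("side","top","wrist"):
    snap(n,n+tag)
    for t,z in(("pail",.06),("lip_grip",.097),("lip",.063)):
        d=pinpoint(n,t)
        if d: print(t,n,round(d[0]["score"],2),np.round(atz(n,d[0]["location"],z),3))
s=get_state();print(s["position"],s["wrist_force"],s["clock"],s["gripper_width"]); plan(s["position"],12)
E
python3 look.py 7; python3 - <<'E'
from h import *
t=[]
for n in("side","top"):
    d=silhouettes(n,"lip_grip")
    if d:
        m=d[0]["pixels"].astype(np.uint8); c,_=cv2.findContours(m,0,1); b=cv2.boxPoints(cv2.minAreaRect(max(c,key=len)))
        print(n,d[0]["score"],[np.round(atz(n,q[::-1],.1),3).tolist() for q in b])
    d=silhouettes(n,"bail_grip")
    if d: 
        rr,cc=np.where(d[0]["pixels"]);print(n,"bail",rr.min(),rr.max(),cc.min(),cc.max(),d[0]["location"])
l=[(n,pinpoint(n,"bail_grip")[0]["location"]) for n in("side","top")];print(l,np.round(tri([ray(*x) for x in l]),3))
E
```

```text
pail side 0.7 [0.493 0.016 0.06 ]
lip_grip side 0.61 [ 0.695 -0.223  0.097]
lip side 0.47 [ 0.501 -0.052  0.063]
pail top 0.8 [0.498 0.022 0.06 ]
lip_grip top 0.73 [ 0.511 -0.102  0.097]
lip top 0.54 [ 0.507 -0.069  0.063]
pail wrist 0.44 [0.463 0.007 0.06 ]
lip_grip wrist 0.8 [ 0.51  -0.098  0.097]
lip wrist 0.56 [ 0.502 -0.066  0.063]
[ 0.51263644 -0.15550929  0.31565134] [0.2048719  0.14000924 0.49205597] 15.1 0.08561590933123481
shift mm [0. 0. 0.] |d|=0  yaw_now 7.7 tilt 1.37  twist -4.3
side 0.43 [[0.472, -0.077, 0.1], [0.54, -0.07, 0.1], [0.54, -0.103, 0.1], [0.473, -0.11, 0.1]]
side bail 165 185 274 287 [173.3, 278.0]
top 0.76 [[0.541, -0.063, 0.1], [0.545, -0.108, 0.1], [0.481, -0.112, 0.1], [0.478, -0.068, 0.1]]
top bail 171 241 306 319 [201.0, 307.8]Traceback (most recent call last):
  File "<stdin>", line 11, in <module>
IndexError: list index out of range
```

```bash
python3 - <<'E'
from h import *
plan([.512,-.118,.15]); plan([.512,-.114,.109]);print(R.from_rotvec(get_state()["tool_rot"]).as_matrix()[:,2])
print(calibration("wrist")["position"])
E
```

```text
shift mm [  0.5 -36.4 165.9] |d|=170  yaw_now 7.6 tilt 1.37
shift mm [  0.  -40.2 206.9] |d|=211  yaw_now 7.6 tilt 1.37
[ 0.02253962  0.0080359  -0.99971365]
[ 0.49948485 -0.08458402  0.43375436]
```

Request:
play_rows(rows="0 -36 20 0; 0 0 40 0; 0 0 40 0; 0 0 35 0; 0 0 20 0; 0 0 0 0", fingers=0)

```text
clock: 15.95
position: [0.5121, -0.1176, 0.1567]
tool_rot: [-3.13, -0.21, -0.041]
wrist_force: [0.1, 0.3, 0.7]
gripper_width: 0.0853
```

```bash
python3 look.py 8; python3 - <<'E'
from h import *
plan([.512,-.114,.109])
a=cv2.imread("pics/side8.png");b=cv2.imread("pics/wrist8.png")
cv2.imwrite("pics/c8.png",np.vstack([cv2.resize(a[100:250,200:425],(450,300)),cv2.resize(b,(450,281))]))
E
```

```text
pail side 0.65 [0.493 0.025 0.06 ]
lip_grip side 0.5 [ 0.514 -0.094  0.097]
lip side 0.68 [ 0.504 -0.045  0.063]
pail top 0.91 [0.492 0.02  0.06 ]
lip top 0.56 [0.514 0.038 0.063]
lip_grip wrist 0.97 [ 0.51  -0.098  0.097]
[ 0.51380705 -0.11860279  0.16017214] [ 0.41893888 -0.1577518   0.04262118] 16.55 0.08502967670346132
shift mm [0. 0. 0.] |d|=0  yaw_now 7.6 tilt 1.77  twist -4.4
shift mm [-2.8 -4.8 51.1] |d|=51  yaw_now 7.6 tilt 1.77
```

View pics/c8.png

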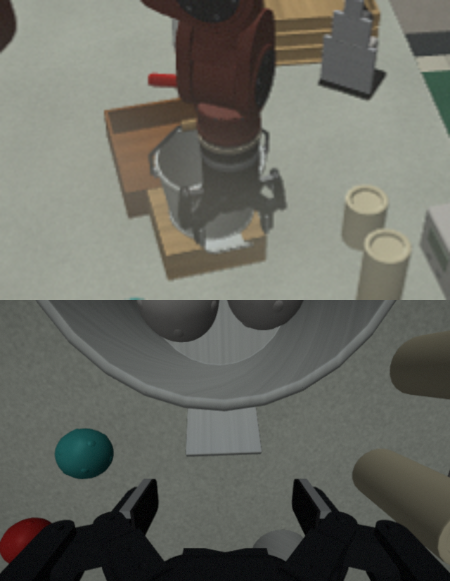

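```bash
python3 - <<'E'
from h import *
for p in((219,266),(216.5,371),(155,268),(155,366)):
    print(np.round(atz("wrist",p,.109 if p[0]>200 else .063),4))
plan([.512,-.114,.109])
E
```

```text
[ 0.4837 -0.1116  0.109 ]
[ 0.541 -0.103  0.109]
[ 0.4768 -0.0842  0.063 ]
[ 0.5412 -0.0759  0.063 ]
shift mm [-2.8 -4.8 51.1] |d|=51  yaw_now 7.6 tilt 1.77
```

```bash
python3 - <<'E'
from h import *
plan([.5125,-.108,.106])
E
```

```text
shift mm [ -1.6 -10.7  54.1] |d|=55  yaw_now 7.6 tilt 1.77
```

Request:
play_rows(rows="-1 4 20 0; -1 3 20 0; 0 0 10 0; 0 0 4 0; 0 0 0 0")

```text
clock: 17.05
position: [0.5152, -0.126, 0.1059]
tool_rot: [-3.133, -0.21, -0.051]
wrist_force: [-0.1, 0.9, 0.7]
gripper_width: 0.0855
```

```bash
python3 - <<'E'
from h import *
plan([.5125,-.108,.106]); s=get_state(); print(s["position"],s["wrist_force"])
snap("wrist","w9"); 
E
```

```text
shift mm [ -0.3 -18.2  -0.2] |d|=18  yaw_now 7.7 tilt 1.87
[ 0.5152281  -0.12598529  0.10587687] [-0.0592738   0.88156517  0.67905892]
```

Request:
play_rows(rows="0 -9 0 0; 0 -9 0 0; 0 0 0 0")

```text
clock: 17.4
position: [0.5137, -0.1069, 0.1083]
tool_rot: [3.134, 0.21, 0.055]
wrist_force: [1.0, -0.8, 0.0]
gripper_width: 0.0854
```

Request:
play_rows(rows="0 0 0 0; 0 0 0 0; 0 0 0 0; 0 0 0 0; 0 0 0 0; 0 0 0 0", fingers=0.36)

```text
clock: 18.0
position: [0.5141, -0.1065, 0.1097]
tool_rot: [3.133, 0.212, 0.057]
wrist_force: [-1.0, 1.2, 1.8]
gripper_width: 0.058
```

```bash
python3 - <<'E'
from h import *
plan([.5125,-.108,.106]); s=get_state(); print(s["position"],s["wrist_force"],s["gripper_width"])
snap("wrist","w10"); 
d=pinpoint("wrist","lip_grip"); print(d and atz("wrist",d[0]["location"],.097))
E
```

```text
shift mm [-1.9  1.3  3.7] |d|=4  yaw_now 7.7 tilt 2.09
[ 0.51406592 -0.10646307  0.1097476 ] [-1.00179354  1.22630144  1.83104798] 0.058003543538068504
[]
```

Request:
play_rows(rows="0 -1 -8 0; 0 -3 -12 0; 0 -5 -14 0; 0 -6 -14 0; 0 0 0 0")

```text
clock: 18.6
position: [0.5093, -0.0907, 0.1607]
tool_rot: [3.132, 0.21, 0.054]
wrist_force: [0.1, 0.3, -3.9]
gripper_width: 0.058
```

```bash
python3 - <<'E'
from h import *
s=get_state(); print(s["position"],s["wrist_force"],s["gripper_width"]);plan([.5125,-.108,.106])
a=snap("side","s11"); b=snap("wrist","w11")
for n in("side","wrist"): print(n,[x["location"] for x in pinpoint(n,"pail")[:1]],[x["location"] for x in pinpoint(n,"lip_grip")[:1]])
cv2.imwrite("pics/c11.png",np.vstack([cv2.resize(a[100:250,200:425],(450,300)),cv2.resize(b,(450,281))])[:,:,::-1])
E
```

```text
[ 0.50933049 -0.09070051  0.16074019] [ 0.06010986  0.2924743  -3.9341645 ] 0.057980471330764845
shift mm [-1.1 17.4 54.8] |d|=57  yaw_now 7.7 tilt 1.98
side [[200.6, 305.3]] [[209.3, 314.7]]
wrist [[32.1, 316.3]] [[254.1, 318.7]]
```

View pics/c11.png

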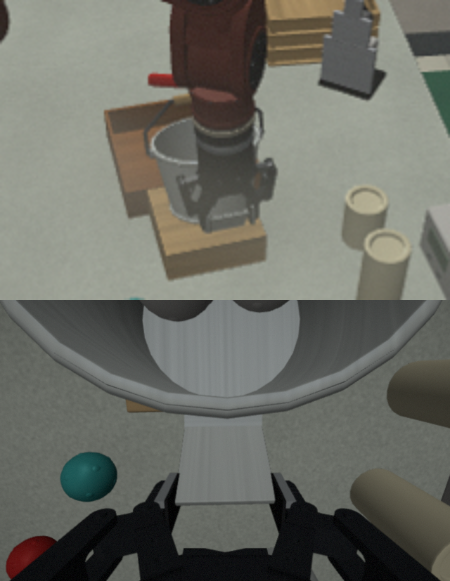

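```bash
python3 - <<'E'
from h import *
a=cv2.imread("pics/w10.png");b=cv2.imread("pics/w11.png")
cv2.imwrite("pics/c12.png",np.hstack([cv2.resize(a,(400,250)),cv2.resize(b,(400,250))]))
E
```

```text
(no output)
```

View pics/c12.png

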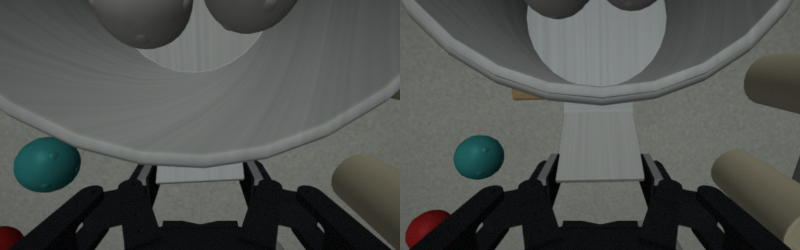

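Request:
play_rows(rows="0 -8 -12 0; 0 -12 -15 0; 0 -14 -15 0; 0 -14 -13 0; 0 -12 -10 0; 0 -14 -8 0; 0 -16 -7 0; 0 -10 -5 0")

```text
clock: 19.7
position: [0.4897, 0.016, 0.2491]
tool_rot: [-3.132, -0.208, -0.046]
wrist_force: [0.0, 0.6, -4.1]
gripper_width: 0.0582
```

```bash
python3 - <<'E'
from h import *
s=get_state(); print(s["position"],s["wrist_force"],s["gripper_width"],s["clock"])
a=snap("side","s13");b=snap("wrist","w13")
for n in("side","wrist"): print(n,[x["location"] for x in pinpoint(n,"pail")[:1]],[x["location"] for x in pinpoint(n,"lip_grip")[:1]])
cv2.imwrite("pics/c13.png",np.vstack([cv2.resize(a[80:260,200:425],(400,320)),cv2.resize(b,(400,250))])[:,:,::-1])
E
```

```text
[0.48973495 0.01604295 0.24905049] [ 0.0311623   0.62988113 -4.07276021] 0.058216397140776636 19.7
side [[167.1, 296.7]] []
wrist [] [[258.4, 320.9]]
```

View pics/c13.png

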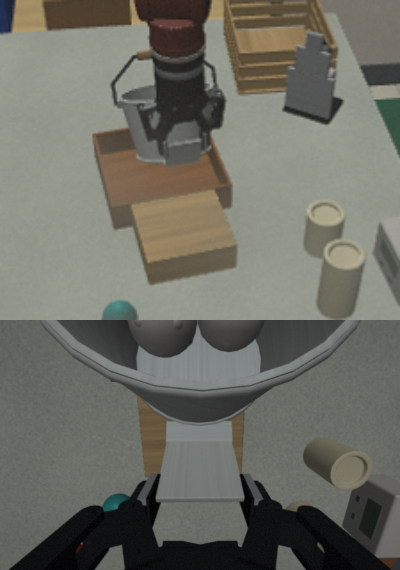

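Request:
play_rows(rows="0 -15 -10 0; 0 -20 -15 0; 0 -20 -10 0; 0 -15 -8 0; 0 0 0 0")

```text
clock: 20.5
position: [0.4783, 0.0856, 0.2918]
tool_rot: [-3.132, -0.196, -0.038]
wrist_force: [0.0, 0.0, -4.1]
gripper_width: 0.0579
```

Request:
play_rows(rows="0 0 0 0; 0 0 0 0", fingers=0.325)

```text
clock: 20.7
position: [0.4782, 0.0855, 0.2916]
tool_rot: [-3.132, -0.197, -0.037]
wrist_force: [1.0, 0.1, -4.7]
gripper_width: 0.058
```

```bash
cat > ang.py <<'E'
from h import *
import sys
# pail tilt about the jaw axis from the rim/lip seen by the wrist camera: model fit on lip root + pail origin is weak, so report cues
s=get_state(); print(np.round(s["position"],4),np.round(s["wrist_force"],1),round(s["gripper_width"],4),round(s["clock"],2))
a=snap("side","s"+sys.argv[1]);b=snap("wrist","w"+sys.argv[1])
M=R.from_rotvec(s["tool_rot"]).as_matrix()
P=s["position"]+M[:,2]*.006
ax=-M[:,0]  # pail x ~ tool x (world +x)
ax=M[:,0] if M[0,0]>0 else -M[:,0]
def pts(th):
    yaw=R.from_matrix(np.c_[ax,np.cross([0,0,1],ax),[0,0,1]])
    Rp=yaw*R.from_rotvec([-th,0,0])
    L=np.array([[0,-.083,.003],[0,0,0],[0,-.082,.115],[0,-.122,.042]])-[0,-.124,.044]
    return P+Rp.apply(L)
for t,i in(("lip",0),("pail",1)):
    for n in("wrist","side"):
        d=pinpoint(n,t)
        if d:
            q=np.array(d[0]["location"]); e=[(np.linalg.norm(proj(n,pts(np.radians(x))[i])[0]-q),x) for x in range(-10,130,2)]
            print(t,n,np.round(q),round(d[0]["score"],2),"tilt est",min(e)[1],"res px",round(min(e)[0],1))
E
python3 ang.py 14
```

```text
[0.4782 0.0855 0.2916] [ 1.   0.1 -4.7] 0.058 20.7
lip wrist [210. 318.] 0.96 tilt est 34 res px 2.2
lip side [145. 296.] 0.68 tilt est 20 res px 0.4
pail wrist [ 90. 317.] 0.85 tilt est 34 res px 3.8
pail side [150. 297.] 0.77 tilt est 36 res px 3.0
```

Request:
play_rows(rows="0 0 0 0; 0 0 0 0", fingers=0.315)

```text
clock: 21.2
position: [0.4782, 0.0853, 0.2915]
tool_rot: [-3.131, -0.195, -0.037]
wrist_force: [-0.6, 0.2, -4.5]
gripper_width: 0.0589
```

```bash
python3 ang.py 15
```

```text
[0.4782 0.0853 0.2915] [-0.6  0.2 -4.5] 0.0589 21.2
lip wrist [243. 320.] 0.96 tilt est 54 res px 0.5
lip side [150. 298.] 0.66 tilt est 38 res px 0.4
pail wrist [150. 319.] 0.61 tilt est 54 res px 0.4
pail side [159. 296.] 0.79 tilt est 50 res px 0.1
```

Request:
play_rows(rows="0 0 0 0; 0 0 0 0; 0 0 0 0")

```text
clock: 21.8
position: [0.4782, 0.0855, 0.2915]
tool_rot: [-3.131, -0.196, -0.037]
wrist_force: [-0.0, 0.4, -4.8]
gripper_width: 0.0587
```

```bash
python3 ang.py 16
```

```text
[0.4782 0.0855 0.2915] [-0.   0.4 -4.8] 0.0587 21.8
lip wrist [273. 316.] 0.59 tilt est 72 res px 4.1
lip side [154. 298.] 0.89 tilt est 56 res px 0.3
pail wrist [202. 321.] 0.59 tilt est 72 res px 3.1
pail side [171. 298.] 0.83 tilt est 72 res px 0.7
```

Request:
play_rows(rows="0 0 0 0; 0 0 0 0; 0 0 0 0; 0 0 0 0; 0 0 0 0; 0 0 0 0")

```text
clock: 22.7
position: [0.4782, 0.0854, 0.2915]
tool_rot: [-3.131, -0.196, -0.037]
wrist_force: [-0.2, 0.2, -4.4]
gripper_width: 0.0588
```

```bash
python3 ang.py 17; python3 - <<'E'
from h import *
grab_frame("top")
for n in("side","top"): print(n,[(np.round(x["location"]).tolist(),round(x["score"],2),np.round(atz(n,x["location"],.035),3).tolist()) for x in pinpoint(n,"ball1")])
E
```

```text
[0.4782 0.0854 0.2915] [-0.2  0.2 -4.4] 0.0588 22.7
lip wrist [273. 321.] 0.95 tilt est 72 res px 0.6
lip side [151. 300.] 0.6 tilt est 48 res px 1.5
pail wrist [198. 320.] 0.9 tilt est 72 res px 1.5
pail side [126. 290.] 0.67 tilt est 4 res px 0.8
side [([304.0, 246.0], 0.85, [0.301, -0.307, 0.035]), ([257.0, 268.0], 0.62, [0.364, -0.153, 0.035]), ([172.0, 300.0], 0.2, [0.49, 0.211, 0.035])]
top [([282.0, 421.0], 0.78, [0.279, -0.285, 0.035]), ([252.0, 376.0], 0.67, [0.365, -0.155, 0.035])]
```

Request:
play_rows(rows="0 0 0 0; 0 0 0 0; 0 0 0 0", fingers=0.311)

```text
clock: 23.45
position: [0.4782, 0.0854, 0.2915]
tool_rot: [-3.131, -0.196, -0.037]
wrist_force: [-0.4, -0.2, -5.2]
gripper_width: 0.0592
```

```bash
python3 ang.py 18
```

```text
[0.4782 0.0854 0.2915] [-0.4 -0.2 -5.2] 0.0592 23.45
lip wrist [273. 320.] 0.62 tilt est 72 res px 0.7
lip side [155. 298.] 0.91 tilt est 66 res px 1.1
pail wrist [200. 318.] 0.72 tilt est 72 res px 1.5
pail side [172. 300.] 0.75 tilt est 74 res px 0.4
```

Request:
play_rows(rows="0 0 0 0; 0 0 -15 0; 0 0 -20 0; 0 0 0 0; 0 0 0 0", fingers=0.308)

```text
clock: 24.25
position: [0.4771, 0.0853, 0.3263]
tool_rot: [-3.131, -0.196, -0.035]
wrist_force: [0.2, -0.3, -5.4]
gripper_width: 0.0593
```

```bash
python3 ang.py 19; python3 - <<'E'
from h import *
a=cv2.imread("pics/s19.png");b=cv2.imread("pics/w19.png")
cv2.imwrite("pics/c19.png",np.vstack([cv2.resize(a[60:260,200:425],(400,340)),cv2.resize(b,(400,250))]))
E
```

```text
[0.4771 0.0853 0.3263] [ 0.2 -0.3 -5.4] 0.0593 24.25
lip wrist [277. 319.] 0.75 tilt est 74 res px 2.0
pail side [164. 298.] 0.63 tilt est 76 res px 1.1
```

View pics/c19.png

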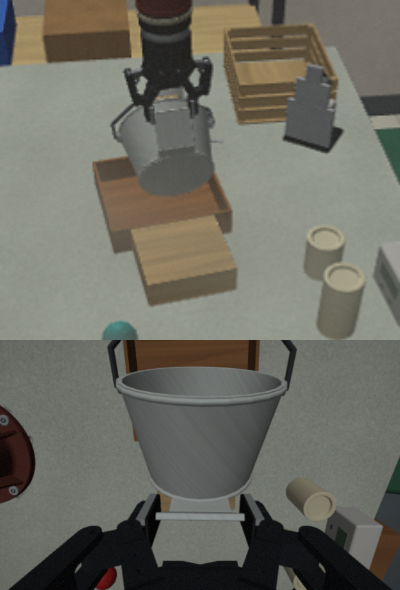

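Request:
play_rows(rows="0 0 10 0; 0 0 12 0; 0 0 -30 0; 0 0 -30 0; 0 0 0 0; 0 0 0 0", fingers=0.306)

```text
clock: 25.15
position: [0.4743, 0.0854, 0.3554]
tool_rot: [-3.129, -0.196, -0.018]
wrist_force: [-0.0, 0.0, -5.5]
gripper_width: 0.059
```

```bash
python3 ang.py 20
```

```text
[0.4743 0.0854 0.3554] [-0.   0.  -5.5] 0.059 25.15
lip wrist [298. 320.] 0.84 tilt est 86 res px 1.7
lip side [140. 300.] 0.8 tilt est 86 res px 2.3
pail wrist [237. 321.] 0.93 tilt est 86 res px 1.0
pail side [160. 296.] 0.81 tilt est 84 res px 3.3
```

Request:
play_rows(rows="0 0 12 0; 0 0 15 0; 0 0 15 0; 0 0 15 0; 0 0 12 0; 0 0 0 0; 0 0 -30 0; 0 0 0 0")

```text
clock: 26.25
position: [0.4739, 0.0859, 0.3139]
tool_rot: [-3.129, -0.196, -0.017]
wrist_force: [0.4, 0.5, -2.2]
gripper_width: 0.0597
```

```bash
python3 ang.py 21; python3 - <<'E'
from h import *
grab_frame("top")
for n in("side","top","wrist"): print(n,[(np.round(x["location"]).tolist(),round(x["score"],2),np.round(atz(n,x["location"],.035),3).tolist()) for x in pinpoint(n,"ball1")])
E
```

```text
[0.4739 0.0859 0.3139] [ 0.4  0.5 -2.2] 0.0597 26.25
lip wrist [299. 318.] 0.64 tilt est 84 res px 4.7
lip side [150. 297.] 0.87 tilt est 72 res px 1.6
pail wrist [238. 317.] 0.56 tilt est 86 res px 6.5
pail side [174. 298.] 0.87 tilt est 92 res px 3.1
side [([256.0, 267.0], 0.57, [0.362, -0.149, 0.035])]
top [([281.0, 423.0], 0.88, [0.284, -0.289, 0.035]), ([251.0, 374.0], 0.62, [0.369, -0.151, 0.035])]
wrist [([387.0, 171.0], 0.73, [0.291, -0.279, 0.035])]
```

Request:
play_rows(rows="0 0 0 0; 0 0 0 0; 0 0 0 0", fingers=0.32)

```text
clock: 27.05
position: [0.4727, 0.086, 0.3095]
tool_rot: [-3.128, -0.196, -0.007]
wrist_force: [-0.0, -0.0, -3.4]
gripper_width: 0.0591
```

```bash
python3 ang.py 22; python3 - <<'E'
from h import *
grab_frame("top")
for n in("side","top","wrist"): print(n,[(np.round(x["location"]).tolist(),round(x["score"],2),np.round(atz(n,x["location"],.035),3).tolist()) for x in pinpoint(n,"ball1")])
# tray roi brightness: white ball pixels in side/top/wrist within tray polygon
u=R.from_rotvec([0,0,np.radians(8.3)])
C=np.array([.482,.017,0])+u.apply([0,.186,0])
poly=C+u.apply(np.array([[-.1,-.1,.01],[.1,-.1,.01],[.1,.1,.01],[-.1,.1,.01]]))
b=cv2.imread("pics/w22.png"); print(np.round(proj("wrist",poly)),np.round(proj("side",poly)))
cv2.imwrite("pics/c22.png",np.hstack([cv2.resize(cv2.imread("pics/s22.png")[80:240,220:380],(400,400)),cv2.resize(b[0:400,120:520],(400,400))]))
E
```

```text
[0.4727 0.086  0.3095] [-0.  -0.  -3.4] 0.0591 27.05
lip wrist [298. 316.] 0.92 tilt est 86 res px 5.1
lip side [149. 299.] 0.73 tilt est 106 res px 0.1
pail wrist [235. 320.] 0.58 tilt est 84 res px 2.4
pail side [176. 298.] 0.84 tilt est 98 res px 2.9
side [([302.0, 244.0], 0.84, [0.293, -0.298, 0.035]), ([255.0, 266.0], 0.51, [0.36, -0.145, 0.035]), ([165.0, 266.0], 0.48, [0.374, 0.262, 0.035])]
top [([254.0, 375.0], 0.86, [0.362, -0.154, 0.035]), ([282.0, 421.0], 0.72, [0.28, -0.285, 0.035]), ([210.0, 299.0], 0.42, [0.493, 0.07, 0.035])]
wrist [([388.0, 171.0], 0.97, [0.292, -0.281, 0.035]), ([297.0, 319.0], 0.45, [0.495, -0.097, 0.035])]
[[151. 240.]
 [148. 397.]
 [-31. 404.]
 [-28. 225.]] [[204. 268.]
 [194. 325.]
 [158. 311.]
 [167. 258.]]
```

Request:
play_rows(rows="0 0 0 0; 0 10 0 0; 0 20 0 0; 0 25 0 0; 0 25 0 0; 0 25 0 0; 0 25 0 0; 0 25 0 0", fingers=0.335)

```text
clock: 28.35
position: [0.4925, -0.0743, 0.3087]
tool_rot: [-3.128, -0.204, -0.009]
wrist_force: [0.8, 0.5, -3.6]
gripper_width: 0.0578
```

Request:
play_rows(rows="0 25 0 0; 0 15 0 0; 0 8 0 0; 0 0 0 0; 0 0 0 0")

```text
clock: 28.85
position: [0.4983, -0.128, 0.3078]
tool_rot: [-3.128, -0.197, -0.008]
wrist_force: [0.4, 0.3, -3.2]
gripper_width: 0.0579
```

```bash
python3 ang.py 23; python3 - <<'E'
from h import *
grab_frame("top"); b=grab_frame("top")
cv2.imwrite("pics/top23.png",b[:,:,::-1])
for n in("side","top"): print(n,[(np.round(x["location"]).tolist(),round(x["score"],2),np.round(atz(n,x["location"],.035),3).tolist()) for x in pinpoint(n,"ball1")])
plan([.502,-.12,.25],8.3)
print(np.round(R.from_rotvec(get_state()["tool_rot"]).as_matrix()[:,2],3))
E
```

```text
[ 0.4983 -0.128   0.3078] [ 0.4  0.3 -3.2] 0.0579 28.85
lip wrist [299. 319.] 0.9 tilt est 86 res px 2.1
lip side [201. 316.] 0.89 tilt est 100 res px 0.5
pail wrist [234. 317.] 0.75 tilt est 84 res px 3.8
pail side [226. 315.] 0.92 tilt est 92 res px 1.0
side [([256.0, 269.0], 0.84, [0.369, -0.149, 0.035]), ([302.0, 243.0], 0.73, [0.291, -0.299, 0.035]), ([163.0, 266.0], 0.63, [0.372, 0.276, 0.035]), ([159.0, 298.0], 0.39, [0.488, 0.283, 0.035])]
top [([281.0, 421.0], 0.75, [0.283, -0.284, 0.035]), ([212.0, 230.0], 0.73, [0.49, 0.277, 0.035]), ([250.0, 228.0], 0.58, [0.375, 0.281, 0.035]), ([133.0, 370.0], 0.43, [0.725, -0.146, 0.035])]
shift mm [ 4.3 -7.4 57.9] |d|=59  yaw_now 7.2 tilt 0.47  twist -1.1
[ 0.005  0.007 -1.   ]
```

Request:
play_rows(rows="0 -12 15 0; 0 0 15 0; 0 0 10 0; 0 7 6 0; 0 12 10 0; 0 12 8 0")

```text
clock: 29.95
position: [0.5041, -0.1508, 0.2502]
tool_rot: [3.128, 0.198, 0.025]
wrist_force: [-1.5, 1.8, -0.3]
gripper_width: 0.0581
```

```bash
python3 ang.py 24
```

```text
[ 0.5041 -0.1508  0.2502] [-1.5  1.8 -0.3] 0.0581 29.95
lip wrist [278. 320.] 0.83 tilt est 76 res px 1.1
lip side [220. 317.] 0.92 tilt est 58 res px 1.0
pail wrist [206. 322.] 0.6 tilt est 76 res px 3.4
pail side [242. 314.] 0.6 tilt est 82 res px 3.7
```

Request:
play_rows(rows="0 10 9 0; 0 10 10 0; 0 10 10 0; 0 9 10 0; 0 8 8 0; 0 0 0 0")

```text
clock: 30.85
position: [0.5145, -0.2045, 0.2098]
tool_rot: [3.118, 0.194, 0.042]
wrist_force: [-0.9, -1.6, 2.7]
gripper_width: 0.0578
```

```bash
python3 ang.py 25
```

```text
[ 0.5145 -0.2045  0.2098] [-0.9 -1.6  2.7] 0.0578 30.85
lip wrist [244. 318.] 0.68 tilt est 56 res px 1.5
lip side [242. 320.] 0.73 tilt est 46 res px 2.2
pail wrist [156. 317.] 0.58 tilt est 56 res px 2.4
pail side [297. 365.] 0.72 tilt est 128 res px 37.9
```

Request:
play_rows(rows="0 0 0 0; 0 0 0 0; 0 0 -10 0; 0 0 -20 0; 0 0 -20 0; 0 0 -15 0; -1 -15 0 0; -1 -25 0 0", fingers=0.38)

```text
clock: 31.95
position: [0.5041, -0.1598, 0.2752]
tool_rot: [3.124, 0.195, 0.034]
wrist_force: [-0.6, 0.3, -4.9]
gripper_width: 0.0574
```

Request:
play_rows(rows="-1 -30 0 0; -1 -30 0 0; 0 -30 0 0; 0 -30 0 0; 0 -25 0 0; 0 -18 0 0; 0 -8 0 0; 0 0 0 0")

```text
clock: 32.75
position: [0.473, 0.0261, 0.2664]
tool_rot: [3.133, 0.204, 0.018]
wrist_force: [0.9, 0.2, -4.0]
gripper_width: 0.0579
```

```bash
python3 ang.py 26; python3 - <<'E'
from h import *
plan([.483,.012,.25],8.3)
M=R.from_rotvec(get_state()["tool_rot"]).as_matrix(); print(np.round(M[:,2],3))
E
```

```text
[0.473  0.0261 0.2664] [ 0.9  0.2 -4. ] 0.0579 32.75
lip wrist [257. 317.] 0.66 tilt est 64 res px 3.3
pail wrist [176. 316.] 0.72 tilt est 64 res px 3.3
pail side [187. 296.] 0.61 tilt est 66 res px 2.4
shift mm [ 7.4 13.  17. ] |d|=23  yaw_now 7.3 tilt 0.72  twist -1.0
[ 0.012 -0.002 -1.   ]
```

Request:
play_rows(rows="4 -6 4 0; 4 -5 5 0; 0 0 5 0; 0 6 4 0; 0 12 5 0; 0 13 6 0; 0 13 7 0; 0 10 7 0")

```text
clock: 33.85
position: [0.4924, -0.021, 0.2312]
tool_rot: [3.124, 0.199, 0.039]
wrist_force: [1.0, -2.9, 7.4]
gripper_width: 0.0574
```

```bash
python3 ang.py 27
```

```text
[ 0.4924 -0.021   0.2312] [ 1.  -2.9  7.4] 0.0574 33.85
lip wrist [222. 318.] 0.82 tilt est 42 res px 2.7
lip side [189. 307.] 0.76 tilt est 44 res px 0.5
pail wrist [119. 314.] 0.6 tilt est 44 res px 5.2
pail side [192. 302.] 0.71 tilt est 44 res px 1.5
```

Request:
play_rows(rows="0 12 10 0; 0 11 10 0; 0 10 11 0; 0 9 12 0; 0 8 13 0; 0 7 13 0; 0 5 13 0; 0 0 0 0")

```text
clock: 34.95
position: [0.5083, -0.0923, 0.1484]
tool_rot: [3.116, 0.19, 0.058]
wrist_force: [1.7, -0.4, 1.4]
gripper_width: 0.0575
```

```bash
python3 ang.py 28; python3 -c "
from h import *
plan([.4995,-.109,.110],8.3)"
```

```text
[ 0.5083 -0.0923  0.1484] [ 1.7 -0.4  1.4] 0.0575 34.95
lip side [213. 308.] 0.54 tilt est 0 res px 3.5
pail wrist [ 13. 302.] 0.75 tilt est 8 res px 17.2
pail side [201. 304.] 0.89 tilt est 10 res px 2.0
shift mm [-12.6  15.6  40.6] |d|=45  yaw_now 7.1 tilt 2.46  twist -1.2
```

Request:
play_rows(rows="0 3 9 0; 0 3 9 0; 0 2 9 0; 0 1 5 0; 0 0 3 0; 0 0 0 0")

```text
clock: 35.85
position: [0.5134, -0.1045, 0.1143]
tool_rot: [3.108, 0.193, 0.066]
wrist_force: [0.8, 0.7, 6.4]
gripper_width: 0.0576
```

```bash
python3 ang.py 29
```

```text
[ 0.5134 -0.1045  0.1143] [0.8 0.7 6.4] 0.0576 35.85
lip side [220. 310.] 0.58 tilt est -10 res px 3.4
pail side [203. 304.] 0.91 tilt est -2 res px 3.6
```

Request:
play_rows(rows="0 0 0 0; 0 0 0 0; 0 0 0 0; 0 0 0 0; 0 0 0 0; 0 0 0 0", fingers=0)

```text
clock: 36.75
position: [0.5111, -0.1031, 0.1104]
tool_rot: [3.112, 0.195, 0.058]
wrist_force: [-0.0, -0.3, -0.7]
gripper_width: 0.0852
```

Request:
play_rows(rows="0 5 -20 0; 0 10 -30 0; 0 20 -40 0; 0 40 -40 0; 0 45 -20 0; 0 45 0 0; 0 30 0 0; 0 0 0 0")

```text
clock: 37.55
position: [0.5294, -0.2959, 0.2662]
tool_rot: [3.11, 0.201, 0.056]
wrist_force: [-0.2, 0.9, 0.5]
gripper_width: 0.0854
```

```bash
python3 look.py 30; python3 - <<'E'
from h import *
for n in("side","top","wrist"): print(n,[(round(x["score"],2),np.round(atz(n,x["location"],.035),3).tolist()) for x in pinpoint(n,"ball1")])
import glob
s=cv2.imread("pics/side30.png");t=cv2.imread("pics/top30.png")
cv2.imwrite("pics/c30.png",np.vstack([cv2.resize(s[110:240,210:400],(438,300)),cv2.resize(t[140:290,200:419],(438,300))]))
E
```

```text
pail side 0.68 [0.38  0.232 0.06 ]
lip side 0.71 [ 0.706 -0.059  0.063]
pail top 0.91 [0.487 0.026 0.06 ]
lip_grip top 0.88 [ 0.512 -0.098  0.097]
lip top 0.8 [ 0.508 -0.06   0.063]
[ 0.52948471 -0.29170955  0.26637951] [ 0.38416769  0.81788605 -0.09342128] 38.15 0.08545572329633168
shift mm [0. 0. 0.] |d|=0  yaw_now 7.6 tilt 2.46  twist -4.4
side [(0.78, [0.293, -0.298, 0.035]), (0.75, [0.36, -0.142, 0.035]), (0.57, [0.49, 0.292, 0.035]), (0.54, [0.383, 0.263, 0.035])]
top [(0.88, [0.374, 0.275, 0.035]), (0.83, [0.486, 0.278, 0.035]), (0.68, [0.371, -0.157, 0.035])]
wrist [(0.63, [0.291, -0.286, 0.035]), (0.59, [0.364, -0.158, 0.035])]
```

View pics/c30.png

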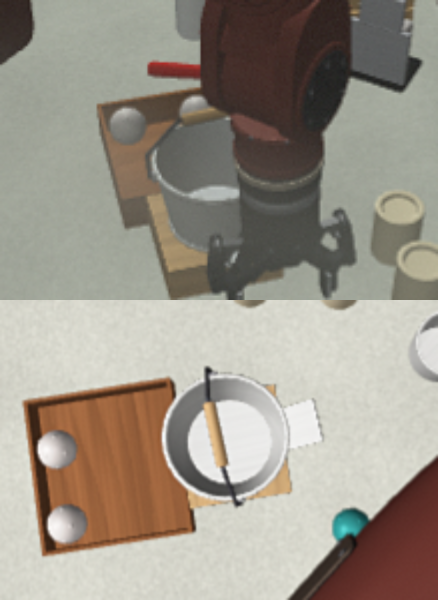

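```bash
python3 -c "
from rig import *
print(hand_in())"
```

```text
the job is handed in; nothing more can be done
None
```

I carried the pail by its bail to the step with both balls inside, stood it lip away from the tray and let go. I then pinched the lip by its side edges, tipped the balls into the tray, stood the pail back up on the step and handed the job in at about 38 s.

**How it was tipped:** the moves allow no tool tilt, so I eased the grip in small steps and let the hanging pail swing in the jaws to about 86–90°. To right it, I pressed its rim on the step's outer edge, then pivoted it upright on its foot.

**Last checks before handing in:**
- **Pail:** the last picture shows it empty and upright on the step, at about (0.49, 0.02) m. That is about 10 mm off the step's middle in x and 5 mm in y. The lip points away from the tray, about 3° off by the final lip and pail points.
- **Balls:** both white balls show in the tray, at about (0.375, 0.277) and (0.487, 0.28) m.
- **Gripper:** open, clear of everything, with only noise-level force.
- **Bystanders:** I only saw the tub, candles and screwdriver standing normally in the pictures; I did not measure them again.

**Checks that disagreed:**
- In the last look, the side camera's points for the pail and lip were clearly wrong because the arm blocked its view. I relied on the top camera and the picture.
- Some side-camera tilt readings while tipping were also off (4° and 48° against 72° from the wrist camera).
- The highest measured ball position is a few mm past where its wall contact should allow, which I put down to calibration error.

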